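# Key a fraction collector's carousel onto its drive and set it to place one

## Task

The fraction collector's carousel was put back any old way and rides high on the two hidden keys of its drive. Without lifting it off the spindle and without forcing it (the drive has an end stop either way), nudge it round by its black wing handle until it drops flat onto the keys, then turn it, and the drive with it, until the tab on its rim stands right at the steel pointer on the front of the housing. Leave it like that, and leave the rack with its tubes where it is.

Things in the scene. Friction and masses are not known exactly. Their poses are not given: they have to be found in the camera images.
- collector: Fraction collector, fixed on the bench. White housing 184 mm wide, from 120 mm before to 142 mm behind its origin, deck 55 mm high; origin: foot of the vertical spindle axis at bench height, x to the housing's rear, z up. A rear box (93 mm high) starts 100 mm behind the axis; a thin 186 mm post with the dropper arm, swung clear, is 124 mm behind and 66 mm left of the axis.
- spindle_top (a point): Top of the spindle, on the axis, 123 mm up, inside the carousel's column. Below it the drive hub, out of sight, carries two keys 7 mm high at 33 and 21 mm from the axis on opposite sides. The hub stands anywhere up to 1.9 rad either way of its home angle, turns against 0.2 N m of friction (5 N at the handle), stays where left, and has end stops 2.5 rad either way of home.
- carousel: Carousel, loose, 0.3 kg: grey deck 150 mm across, ten white wells, mouths 46 mm above its origin (centre of its underside, z up). Riding on the keys the origin is 69 mm above the bench and it turns at 1 to 2 N. It fits the keys in one orientation (within 0.07 rad): there it falls by its weight to 62 mm, lies flat and then turns the drive with it. Its x is along the collector's x at home.
- handle_mid (a point): Middle of the carousel's black wing handle, on the axis, 75 mm above the carousel's origin. The handle is a straight bar along the carousel's x, 104 mm long (ends 52 mm from the axis), 13 mm thick, 22 mm tall (11 mm above and below this point), with 18 mm free between its underside and the mouths of the wells.
- home_tab (a point): Outer tip of the tab that marks place one, on the carousel's rim, 83 mm from the axis on its -x side and 13 mm above its origin. The tab is 10 mm wide, 6 mm thick and stands 8 mm out of the rim; no other such tab. With the carousel seated and the hub at its home angle it is at the pointer.
- index_point (a point): Point just off the tip of the small steel pointer (10 mm wide) on the front edge of the housing's deck, 83 mm from the axis on the collector's -x side, 76 mm above the bench. The tab's tip belongs here.
- tube_rack: Yellow tube rack, 58 x 200 x 61 mm, loose, left of the collector; origin under its centre. Bystander.
- conical_tube_0: Conical tube with blue cap, 19 mm across, 104 mm tall, standing in the rack; origin at its foot. Bystander.
- conical_tube_1: A second such tube in the rack. Bystander.

How it is judged:
By the outcome, as a careful person would: the job done as asked, in the order asked, and still so for the second after the job is handed in, with the robot touching nothing.
It also fails if it takes over 67 s, if anything falls off the work surface, if the arm or the gripper's body presses on something with over 40 N, if the wrist force passes 120 N, or if a joint passes its speed limit or range.

## Robot

A 6-joint arm with a two-finger parallel gripper is mounted at the origin on a cart in front of the work surface, level with it; the furniture and walls round the work are solid. World frame = base frame: x ahead of the robot, y to its left, z up, the work surface at z = 0. Lengths are in m, angles in rad, forces in N, time in s.
With the tool pointing down it reaches from about 0.275 to 0.75 m from the base axis. Payload 10.2 kg.
Tool frame: the origin (TCP) lies on the centre line of the jaws, within the pads' length; the fingertips stand 14 mm ahead of it and the grasp point (between the pads) lies 5 mm behind it (tips_ahead is the distance from the TCP to the fingertips, in m); z points along the fingers, y is the line along which they close (so a half turn about z gives the same grasp; the last joint's range is limited). The gripper opens to 85 mm and grips with 20 to 120 N. Pads are 22 mm wide; open, the fingers measure 114 mm over their backs; the gripper's body (76 mm by 85 mm) begins 54 mm behind the grasp point. The pads swing forward as they close: fully open they stand 13 mm farther back than shut.
Start: joints at [-1.398, 0.313, 1.498, -0, 1.331, -0.223], TCP at [0.202, -0.484, 0.245] pointing down, gripper open.
Joint ranges: [-2.94, 2.94], [-0.97, 2.17], [0.19, 2.56], [-1.23, 4.37], [0.02, 3.11], [-2.88, 2.88]. Speed limits (rad/s): [2.39, 2.39, 3.01, 3.14, 3.14, 3.14].

## Interface

Orientations are given as a unit quaternion [x, y, z, w].
In Python, from bench import * gives the robot as it stands.
- The arm moves only by the shell command python3 -m creep 'ROWS' [FORCE]. ROWS is JSON, a list of rows, each a list of 7 numbers: the turn, a rotation vector about the tool's x, y, z in rad, then the shift along the tool's x, y, z in mm, then the opening in per cent of the stroke, from 0 (shut) to 100 (fully open). A call has 1 to 10 rows; each row is the pose to reach, as a shift and turn from the pose commanded when the call began, along the tool's axes at that moment; what a row does not reach only later rows make up. A row lasts 1/8 s, in which the tool goes at most 62.5 mm and 10.7 degrees, less where a joint would pass 70% of its speed; a pose out of reach is approached as far as the arm can. A call with a gripper value outside its range is refused whole. The fingers move at their own pace and stop on an object; FORCE is the grip in N (left out, the last holds). Time passes only in rows, so rows that repeat a pose let the fingers close. It gives the time, the measured TCP pose, the force, the opening and the grip force at its end, in the units of the state.
- state(): the state, without advancing time (a new reading comes with each control period).
- grab_frame(name): name is "side" or "top"; returns the picture (400x640x3 uint8, red, green, blue); there is no depth.
- camera_info(name): a dict with "intrinsics" (3x3 intrinsics, pixels), "pose" (4x4, takes a point from camera to world coordinates). Camera axes: x right, y down, z forward; pixel columns grow to the right and rows downward; lengths in m; the calibration is good to about 2 mm. A picture is of the moment at which its call begins. camera_info takes no time and is no camera call.
- job_done(): hands the job in; it is judged then, once.
The state is a dict: "clock": time; "joints": joint angles; "dq": joint speeds; "joint_efforts": joint torques, N m; "eef_pos": TCP position; "orientation": TCP orientation; "wrist_force": force on the tool from outside, world axes, zero at the start; "torque": the same for the moment, N m; "finger_gap": opening from 0.0 (shut) to 1.0 (fully open); "gripper_force": force on a finger pad.
Only numpy, scipy, OpenCV 4.12 (cv2) and the standard library are available. Lean on these libraries where they do the work, as an engineer would, in place of code of your own. Each camera call takes 0.05 s, during which the arm holds its last target. There are 200 camera calls.

## Working session

There is one attempt and no reset: what is moved stays moved. The work goes in short steps, Python scripts to look and compute and a shell command to move; the robot and the scene stay as the last step left them, time stands still between calls to the robot, and variables do not carry over. Pictures are saved under pics/ and viewed, at most 10 in all, crops included, and the job is handed in when it is done.

```bash
mkdir -p pics
python3 - <<'E'
from bench import *
import cv2,numpy as np
for n in("top","side"):
    f=grab_frame(n); cv2.imwrite(f"pics/{n}0.png",cv2.cvtColor(f,cv2.COLOR_RGB2BGR))
    c=camera_info(n); print(n,np.round(c["intrinsics"],1).tolist(),np.round(c["pose"],3).tolist())
print(state())
E
```

```text
top [[438.2, 0.0, 323.2], [0.0, 438.2, 197.4], [0.0, 0.0, 1.0]] [[-0.029, -0.997, 0.069, 0.5], [-0.999, 0.031, 0.025, -0.144], [-0.027, -0.068, -0.997, 0.969], [0.0, 0.0, 0.0, 1.0]]
side [[512.6, 0.0, 321.2], [0.0, 512.6, 186.4], [0.0, 0.0, 1.0]] [[0.97, 0.204, -0.135, 0.67], [0.245, -0.788, 0.564, -0.622], [0.009, -0.58, -0.814, 0.805], [0.0, 0.0, 0.0, 1.0]]
{'clock': 0.1, 'joints': array([-1.39842024e+00,  3.13386647e-01,  1.49836187e+00,  1.60623459e-05,
        1.33097417e+00, -2.23417007e-01]), 'dq': array([-0.00106636, -0.00163418, -0.00283025, -0.00029826,  0.00130325,
       -0.00064435]), 'joint_efforts': array([ 2.13878928e-03, -4.12902224e+01, -2.60140800e+01, -2.36437663e-04,
        3.04632107e-03,  4.47867919e-06]), 'eef_pos': array([ 0.20235612, -0.48420969,  0.24479579]), 'orientation': array([ 9.80482521e-01,  1.96605462e-01,  2.22156686e-05, -5.64635369e-04]), 'wrist_force': array([ 0.6275631 ,  0.52910534, -0.33535825]), 'torque': array([ 0.02256869, -0.01140164,  0.00899821]), 'gripper_force': 0.0, 'finger_gap': 0.9956307143746717}
```

View pics/top0.png

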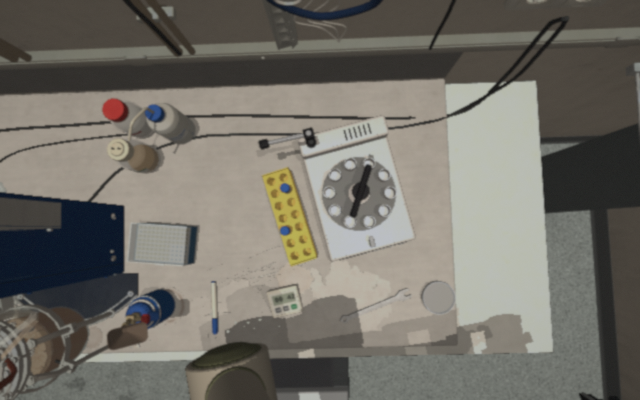

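View pics/side0.png

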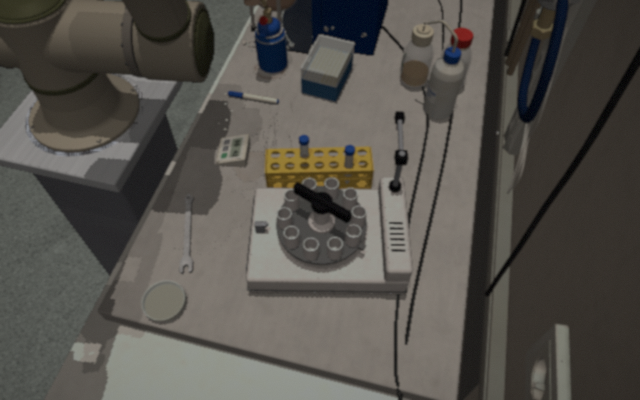

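The top view shows the carousel centred near (360,192), the handle running from (367,165) to (353,216), and the pointer near (372,241). The rack is on the left and the post at (310,135). Next I'll measure the handle and zoom in for the tab.

```bash
cat > h.py <<'E'
from bench import *
import cv2,numpy as np
def px(n,p):
    c=camera_info(n);T=np.linalg.inv(c["pose"]);q=T[:3,:3]@np.asarray(p)+T[:3,3];q=c["intrinsics"]@q;return q[:2]/q[2]
def ray(n,uv,z):
    c=camera_info(n);T=np.array(c["pose"]);d=T[:3,:3]@np.linalg.solve(c["intrinsics"],[*uv,1.]);o=T[:3,3]
    return o+d*(z-o[2])/d[2]
def blackbar(f,n,box):
    m=(f.max(2)<45).astype(np.uint8)
    k=np.zeros_like(m);x0,y0,x1,y1=box;k[y0:y1,x0:x1]=1;m*=k
    cs,_=cv2.findContours(m,cv2.RETR_EXTERNAL,cv2.CHAIN_APPROX_NONE)
    c=max(cs,key=cv2.contourArea);return cv2.minAreaRect(c),cv2.contourArea(c)
E
python3 - <<'E'
from h import *
t=grab_frame("top");s=grab_frame("side")
for n,f,b in(("top",t,(320,150,400,235)),("side",s,(280,175,365,260))):
    r,a=blackbar(f,n,b);print(n,r,a)
    bx=cv2.boxPoints(r); 
    for zz in (.155,.144): print([np.round(ray(n,p,zz),4).tolist() for p in bx], np.round(ray(n,r[0],zz),4))
# housing white contour top
m=((f:=t).min(2)>150).astype(np.uint8);m[:, :295]=0;m[:,420:]=0;m[:110]=0;m[265:]=0
cs,_=cv2.findContours(m,0,2);c=max(cs,key=cv2.contourArea);print(cv2.minAreaRect(c),cv2.contourArea(c))
a=cv2.resize(t[110:265,290:425],None,fx=3.8,fy=3.8,interpolation=2)[:, :]
b=cv2.resize(s[170:300,240:420],None,fx=3,fy=3,interpolation=2)
a=cv2.resize(t[145:260,310:420],(330*1,345),interpolation=2)
b=cv2.resize(s[172:287,250:375],(450,414),interpolation=2)
im=np.zeros((414,790,3),np.uint8);im[:345,:330]=a;im[:,335:785]=b
im=np.clip(im*1.5,0,255).astype(np.uint8)
cv2.imwrite("pics/z1.png",im[:,:,::-1])
E
```

```text
top ((360.3634033203125, 190.54739379882812), (13.537501335144043, 50.916526794433594), 7.431407928466797) 289.0
[[0.5215, -0.173, 0.155], [0.6154, -0.1884, 0.155], [0.6113, -0.2133, 0.155], [0.5176, -0.1978, 0.155]] [ 0.5663 -0.1931  0.155 ]
[[0.5218, -0.1734, 0.144], [0.617, -0.189, 0.144], [0.6128, -0.2143, 0.144], [0.5178, -0.1985, 0.144]] [ 0.5672 -0.1938  0.144 ]
side ((321.9872741699219, 203.035400390625), (63.528724670410156, 22.12967300415039), 19.79887580871582) 817.0
[[0.5215, -0.2135, 0.155], [0.5219, -0.173, 0.155], [0.621, -0.1891, 0.155], [0.6179, -0.2281, 0.155]] [ 0.5713 -0.2013  0.155 ]
[[0.519, -0.2066, 0.144], [0.5194, -0.1654, 0.144], [0.6202, -0.1818, 0.144], [0.617, -0.2214, 0.144]] [ 0.5696 -0.1942  0.144 ]
((359.1961669921875, 198.71923828125), (104.45761108398438, 86.30250549316406), 74.74488067626953) 8764.0
```

View pics/z1.png

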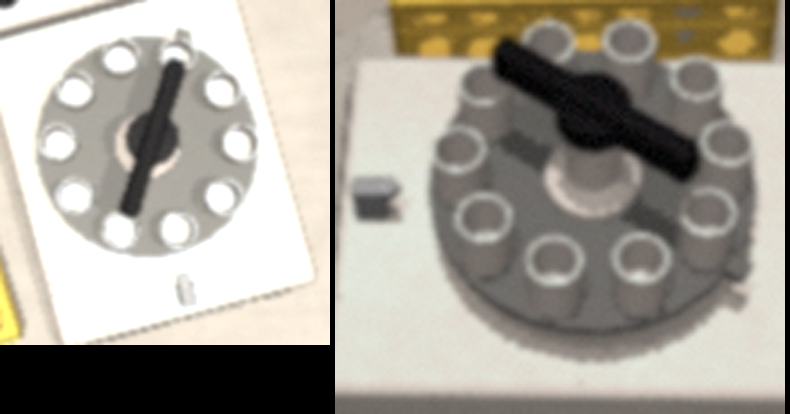

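The tab is on the far side, at top px (371,158) and side px (362,244). The pointer is at top px (372,242), so the carousel is roughly half a turn from home.

Run:
```python
from h import *
A=np.array([.568,-.194])
g=lambda n,uv,z:(lambda p:(np.round(p[:2],4).tolist(),round(float(np.arctan2(*(p[:2]-A)[::-1])),3),round(float(np.hypot(*(p[:2]-A))),4)))(ray(n,uv,z))
print("tab",g("top",(371.3,157.7),.085),g("side",(455-0,0) if 0 else (362,245),.082))
print("ptr",g("top",(371.7,241),.076),g("side",(250+ (398-335)/3.6,172+190/3.6),.076))
for uv in((367.7,168.3),(353.3,215)): print("end",g("top",uv,.155))
for uv in((250+(500-335)/3.6,172+58/3.6),(250+(690-335)/3.6,172+160/3.6)): print("endS",g("side",uv,.144))
t=grab_frame("top")
# rack edge fit / housing front corners (deck z .055)
hsv=cv2.cvtColor(t,cv2.COLOR_RGB2HSV)
m=cv2.inRange(hsv,(18,120,60),(35,255,255));c=max(cv2.findContours(m,0,2)[0],key=cv2.contourArea)
bx=cv2.boxPoints(cv2.minAreaRect(c));print("rack",[np.round(ray("top",p,.061)[:2],3).tolist() for p in bx])
for uv in((310+65/3,145+345/3),(310+315/3,145+275/3)):print("corner",g("top",uv,.055))
```

```text
tab ([0.6381, -0.2218], -0.377, 0.0754) ([0.6419, -0.2163], -0.293, 0.0772)
ptr ([0.4697, -0.2172], -2.91, 0.101) ([0.4824, -0.2147], -2.904, 0.0881)
end ([0.6075, -0.2082], -0.346, 0.0419)
end ([0.5212, -0.1785], 2.821, 0.0493)
endS ([0.5227, -0.1771], 2.785, 0.0483)
endS ([0.6148, -0.2078], -0.287, 0.0488)
rack [[0.612, 0.005], [0.628, -0.051], [0.44, -0.105], [0.424, -0.05]]
corner ([0.4322, -0.1349], 2.731, 0.1481)
corner ([0.4754, -0.3085], -2.251, 0.1473)
```

```bash
python3 -m creep '[[0,0,-0.18,42,-15,0,60],[0,0,-0.36,84,-31,0,60],[0,0,-0.54,126,-46,0,60],[0,0,-0.72,168,-61,0,60],[0,0,-0.9,210,-76,0,60],[0,0,-1.08,252,-92,0,60],[0,0,-1.26,294,-107,0,60],[0,0,-1.44,336,-122,0,60],[0,0,-1.62,378,-137,0,60],[0,0,-1.8,420,-152,0,60]]' 20
python3 -m creep '[[0,0,-0.16,0,0,10,60],[0,0,-0.32,0,0,20,60],[0,0,-0.48,0,0,30,60],[0,0,-0.62,0,0,40,60],[0,0,-0.62,0,0,40,60],[0,0,-0.62,0,0,40,60]]'
python3 - <<'E'
from h import *
s=state();q=s["orientation"];print(s["eef_pos"],2*np.arctan2(q[1],q[0]),s["joints"][5],s["finger_gap"],s["wrist_force"])
a=cv2.resize(grab_frame("top")[125:255,290:420],(390,390));b=cv2.resize(grab_frame("side")[152:282,250:380],(390,390))
cv2.imwrite("pics/z2.png",np.clip(np.hstack([a,b])[:,:,::-1]*1.4,0,255))
E
```

```text
clock: 1.5
eef_pos: [0.5323, -0.1811, 0.2452]
orientation: [0.453, 0.892, -0.0, -0.0]
wrist_force: [0.7, -0.6, 0.0]
finger_gap: 0.601
gripper_force: 0.0
clock: 2.25
eef_pos: [0.5315, -0.1823, 0.2057]
orientation: [0.164, 0.987, -0.0, 0.0]
wrist_force: [0.4, -0.4, -0.1]
finger_gap: 0.598
gripper_force: 0.0
[ 0.53146743 -0.18232308  0.20570629] 2.813115469257414 -1.781301907306669 0.5976168556186652 [ 0.3920629  -0.44453632 -0.06574452][ WARN:0@1.837] global loadsave.cpp:1063 imwrite_ Unsupported depth image for selected encoder is fallbacked to CV_8U.
```

View pics/z2.png

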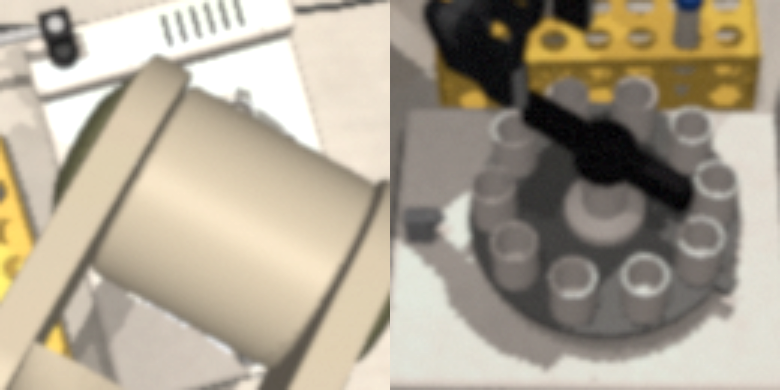

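The gripper is over the near end of the bar (side crop (510,90)), the carousel is untouched, and the top view is blocked by the arm. Next I lower it and narrow the jaws.

```bash
python3 -m creep '[[0,0,0,0,0,15,60],[0,0,0,0,0,30,60],[0,0,0,0,0,45,60],[0,0,0,0,0,60,55],[0,0,0,0,0,68,40],[0,0,0,0,0,68,27],[0,0,0,0,0,68,27],[0,0,0,0,0,68,27]]' 20
python3 - <<'E'
from h import *
s=state();print(s["eef_pos"],s["wrist_force"],s["torque"],s["finger_gap"])
print([(round(38*(np.cos(d)-1),1),round(38*np.sin(d),1)) for d in np.arange(1,11)*.08])
E
```

```text
clock: 3.35
eef_pos: [0.5315, -0.1824, 0.1378]
orientation: [0.162, 0.987, -0.0, 0.0]
wrist_force: [-1.0, 0.0, 0.5]
finger_gap: 0.271
gripper_force: 0.0
[ 0.53153427 -0.18235126  0.13779758] [-0.99491353  0.02300328  0.46327257] [-0.00800063  0.00964908 -0.00333588] 0.27053217985074546
[(np.float64(-0.1), np.float64(3.0)), (np.float64(-0.5), np.float64(6.1)), (np.float64(-1.1), np.float64(9.0)), (np.float64(-1.9), np.float64(12.0)), (np.float64(-3.0), np.float64(14.8)), (np.float64(-4.3), np.float64(17.5)), (np.float64(-5.8), np.float64(20.2)), (np.float64(-7.5), np.float64(22.7)), (np.float64(-9.4), np.float64(25.1)), (np.float64(-11.5), np.float64(27.3))]
```

```bash
python3 -m creep '[[0,0,0.08,-0.1,3,0,27],[0,0,0.16,-0.5,6.1,0,27],[0,0,0.24,-1.1,9,0,27],[0,0,0.32,-1.9,12,0,27],[0,0,0.4,-3,14.8,0,27],[0,0,0.48,-4.3,17.5,0,27],[0,0,0.56,-5.8,20.2,0,27],[0,0,0.64,-7.5,22.7,0,27],[0,0,0.72,-9.4,25.1,0,27],[0,0,0.8,-11.5,27.3,0,27]]'
cat > look.py <<'E'
from h import *
import sys
s=state();q=s["orientation"];p=s["eef_pos"];A=np.array([.568,-.194]);d=p[:2]-A
print("z",p[2],"yaw",2*np.arctan2(q[1],q[0]),"phi",np.arctan2(d[1],d[0]),"r",np.hypot(*d),"q6",s["joints"][5],"F",s["wrist_force"].round(1),"tq",s["torque"].round(2))
b=grab_frame("side")[152:282,250:380];cv2.imwrite(sys.argv[1],np.clip(cv2.resize(b,(520,520),interpolation=2)[:,:,::-1]*1.4,0,255).astype(np.uint8))
E
python3 look.py pics/z3.png
```

```text
clock: 4.6
eef_pos: [0.551, -0.1601, 0.1377]
orientation: [0.535, 0.845, -0.0, 0.0]
wrist_force: [-1.3, -0.1, 0.2]
finger_gap: 0.273
gripper_force: 0.4
z 0.13765544922694647 yaw 2.013194726626261 phi 2.034690214472914 r 0.03789792211270538 q6 -0.9290845320756955 F [-1.3 -0.1  0.2] tq [-0.03  0.1   0.04]
```

View pics/z3.png

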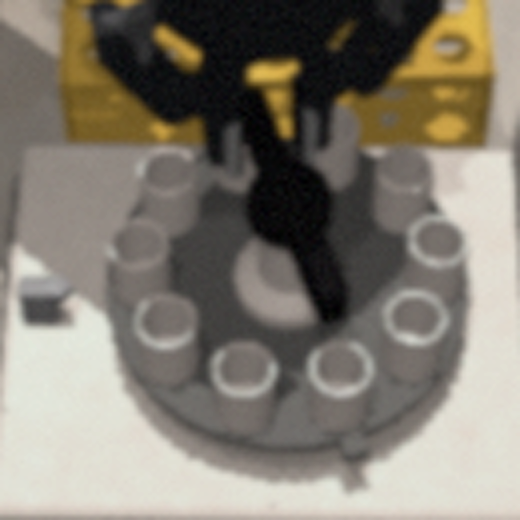

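The bar followed: it is still riding high, and the tab is now at crop (355,445), roughly 1.8 rad short of the pointer. I'll continue and track the boss row for the drop.

```bash
cat > drop.py <<'E'
from h import *
s=state();q=s["orientation"];p=s["eef_pos"];A=np.array([.568,-.194]);d=p[:2]-A
print("z",p[2].round(4),"yaw",2*np.arctan2(q[1],q[0]),"phi",np.arctan2(d[1],d[0]),"r",np.hypot(*d),"q6",s["joints"][5],"F",s["wrist_force"].round(1),"tq",s["torque"].round(2))
f=grab_frame("side")
m=(f.max(2)<48).astype(np.uint8)
o=cv2.morphologyEx(m,cv2.MORPH_OPEN,cv2.getStructuringElement(cv2.MORPH_ELLIPSE,(13,13)))
n,l,st,ce=cv2.connectedComponentsWithStats(o)
print("boss",[(ce[i].round(1).tolist(),int(st[i,4])) for i in range(1,n) if np.hypot(*(ce[i]-[322,203]))<25])
# lowest row of grey deck front rim near axis column: brightness profile
c=f[215:300,318:326].mean((1,2));print("edge", (215+np.argmax(np.diff(cv2.GaussianBlur(c.reshape(-1,1),(1,5),0).ravel()[30:]))+30))
E
python3 drop.py
python3 -m creep '[[0,0,0.08,-0.1,3,0,27],[0,0,0.16,-0.5,6.1,0,27],[0,0,0.24,-1.1,9,0,27],[0,0,0.32,-1.9,12,0,27],[0,0,0.4,-3,14.8,0,27]]'
python3 drop.py
python3 -m creep '[[0,0,0.08,-0.1,3,0,27],[0,0,0.16,-0.5,6.1,0,27],[0,0,0.24,-1.1,9,0,27],[0,0,0.32,-1.9,12,0,27],[0,0,0.4,-3,14.8,0,27]]'
python3 drop.py
```

```text
z 0.1376 yaw 2.0102251802445075 phi 2.0266851363141325 r 0.03792739721983804 q6 -0.9258203723045653 F [-0.6 -0.5  0.7] tq [-0.    0.    0.02]
boss [([325.6, 205.3], 753)]
edge 271
clock: 5.32
eef_pos: [0.5656, -0.1564, 0.1375]
orientation: [0.691, 0.723, -0.0, 0.0]
wrist_force: [-0.9, -0.3, 1.9]
finger_gap: 0.271
gripper_force: 0.4
z 0.1375 yaw 1.6150965965841275 phi 1.63515583946399 r 0.037651366718784225 q6 -0.513595716129686 F [-0.9 -0.3  1.9] tq [0.09 0.17 0.03]
boss [([323.6, 203.4], 550)]
edge 296
clock: 6.0
eef_pos: [0.5805, -0.1588, 0.1374]
orientation: [0.821, 0.571, -0.0, -0.0]
wrist_force: [-0.7, 0.0, -0.4]
finger_gap: 0.272
gripper_force: 0.4
z 0.1374 yaw 1.2160758697018899 phi 1.229852987946917 r 0.0373560019877143 q6 -0.10674439871871523 F [-0.7  0.  -0.4] tq [-0.02  0.1   0.07]
boss []
edge 271
```

```bash
python3 -m creep '[[0,0,0.08,-0.1,3,0,27],[0,0,0.16,-0.5,6.1,0,27],[0,0,0.24,-1.1,9,0,27],[0,0,0.32,-1.9,12,0,27],[0,0,0.4,-3,14.8,0,27]]'
python3 drop.py
python3 -m creep '[[0,0,0.08,-0.1,3,0,27],[0,0,0.16,-0.5,6.1,0,27],[0,0,0.24,-1.1,9,0,27],[0,0,0.32,-1.9,12,0,27],[0,0,0.4,-3,14.8,0,27]]'
python3 drop.py; python3 look.py pics/z4.png
```

```text
clock: 6.68
eef_pos: [0.5928, -0.1662, 0.1374]
orientation: [0.918, 0.397, -0.0, -0.001]
wrist_force: [-2.7, 2.7, 2.2]
finger_gap: 0.269
gripper_force: 2.3
z 0.1374 yaw 0.8171053355636085 phi 0.8424053998700775 r 0.037277786068864574 q6 0.2900703058114487 F [-2.7  2.7  2.2] tq [0.45 0.59 0.06]
boss []
edge 271
clock: 7.35
eef_pos: [0.6018, -0.1784, 0.1374]
orientation: [0.978, 0.207, -0.0, -0.001]
wrist_force: [-1.7, 3.9, 2.3]
finger_gap: 0.273
gripper_force: 2.3
z 0.1374 yaw 0.41774908119035137 phi 0.43218139548435597 r 0.03723044614443547 q6 0.6779152136350214 F [-1.7  3.9  2.3] tq [0.65 0.35 0.03]
boss []
edge 271
z 0.13742398623048993 yaw 0.41421400013031606 phi 0.42182609441011554 r 0.03723575264349852 q6 0.6811207716519028 F [-0.8  3.4  2.1] tq [0.65 0.27 0.07]
```

View pics/z4.png

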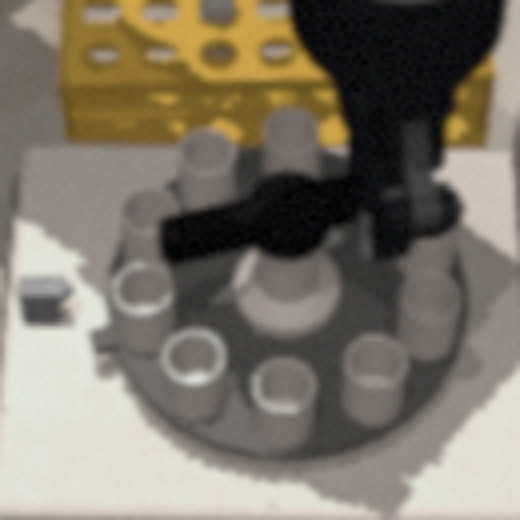

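The wrist force rose to about 4 N and the boss is about 2.5 px lower, so it has dropped and is dragging the drive. The tab is at crop (103,343) and the pointer tip at crop (70,300). Next I compute the remaining angle.

Run:
```python
from h import *
A=np.array([.568,-.194])
for n,(u,v),z in(("tab",(97,345),.077),("ptr",(70,296),.078),("ptr2",(68,312),.074)):
    p=ray("side",(250+u/4,152+v/4),z)[:2];d=p-A;print(n,p,np.arctan2(d[1],d[0]),np.hypot(*d))
# expected px for points of the tab/pointer circle at 83mm
for a in(-2.9,-2.7,-2.6): print(a,(px("side",[*(A+.083*np.array([np.cos(a),np.sin(a)])),.076])-[250,152])*4)
# deck outline of seated/riding carousel: lowest row in crop for top-rim height
for z in(.062,.069):
    pts=[(px("side",[*(A+.075*np.array([np.cos(a),np.sin(a)])),z])-[250,152])*4 for a in np.linspace(0,6.28,60)];pts=np.array(pts);print(z,pts.min(0),pts.max(0), "handle top ctr",(px("side",[*A,z+.086])-[250,152])*4)
```

```text
tab [ 0.50099621 -0.23689783] -2.572116329912615 0.0795596083768421
ptr [ 0.48360294 -0.21807468] -2.8637177546500103 0.08776362884768607
ptr2 [ 0.48410915 -0.22338769] -2.804642866633621 0.08888931623888839
-2.9 [ 82.25196007 292.00006914]
-2.7 [ 83.7539505  326.60245713]
-2.6 [ 87.56051566 343.78719383]
0.062 [103.53101172 164.31974563] [461.22908632 473.57368306] handle top ctr [284.18846803 197.1267659 ]
0.069 [102.46689001 155.21893964] [462.55316039 465.66986462] handle top ctr [284.34322038 186.94750714]
```

```bash
python3 -m creep '[[0,0,0.08,-0.1,3,0,27],[0,0,0.16,-0.5,6.1,0,27],[0,0,0.22,-0.9,8.3,0,27],[0,0,0.22,-0.9,8.3,0,27]]'
python3 - <<'E'
from h import *
f=grab_frame("side")[205:255,255:300]
cv2.imwrite("pics/z5.png",np.clip(cv2.resize(f,(540,600),interpolation=2)[:,:,::-1]*1.4,0,255).astype(np.uint8))
s=state();q=s["orientation"];print(s["eef_pos"],2*np.arctan2(q[1],q[0]),s["wrist_force"])
E
```

```text
clock: 7.95
eef_pos: [0.6046, -0.1868, 0.1374]
orientation: [0.995, 0.1, 0.0, -0.0]
wrist_force: [-0.9, 2.9, 1.3]
finger_gap: 0.272
gripper_force: 1.6
[ 0.60457543 -0.18674798  0.13739198] 0.1997098406547625 [-1.43292726  2.81273118  2.30322337]
```

View pics/z5.png

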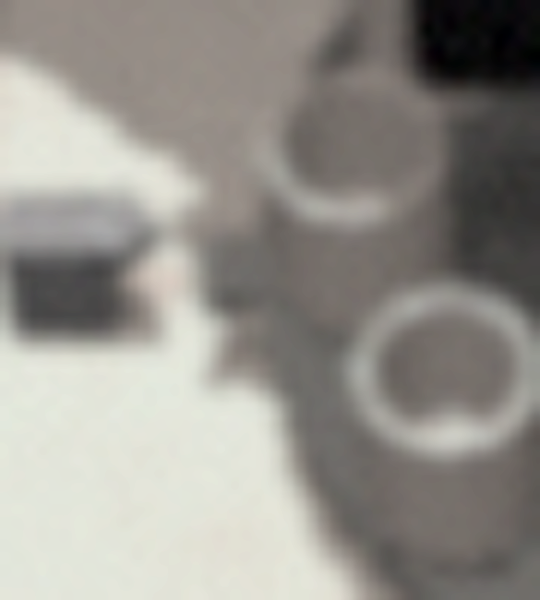

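The pointer tip is at crop (150,228) and the tab tip at about (203,262), so a small angle remains.

Run:
```python
from h import *
A=np.array([.568,-.194])
for n,(u,v) in(("tab",(203,262)),("ptr",(150,225)),("ptr top edge",(130,195)),("ptr bot edge",(130,258)),("tab top",(205,235)),("tab bot",(205,290))):
    p=ray("side",(255+u/12,205+v/12),.078)[:2];d=p-A;print(n,p,np.arctan2(d[1],d[0]),np.hypot(*d))
```

```text
tab [ 0.49112697 -0.21778296] -2.8415530135098175 0.08046795855771448
ptr [ 0.48228771 -0.21394064] -2.9130124983796115 0.08800128027978532
ptr top edge [ 0.47814176 -0.21000921] -2.9652818040080575 0.09127320325571181
ptr bot edge [ 0.48123713 -0.21967579] -2.8538733762530666 0.0904822775973241
tab top [ 0.49010182 -0.21358346] -2.895298534139076 0.08032208795255333
tab bot [ 0.49272316 -0.2219726 ] -2.7858093580473886 0.08030609644500288
```

```bash
python3 -m creep '[[0,0,0.03,0,1.2,0,27],[0,0,0.065,-0.1,2.5,0,27],[0,0,0.065,-0.1,2.5,0,27],[0,0,0.065,-0.1,2.5,0,27]]'
python3 -m creep '[[0,0,0,0,-0.8,0,27],[0,0,0,0,-1.5,0,27],[0,0,0,0,-1.5,0,50],[0,0,0,0,-1.5,0,60],[0,0,0,0,-1.5,-20,60],[0,0,0,0,-1.5,-50,60],[0,0,0,0,-1.5,-80,60],[0,0,0,0,-1.5,-80,60]]'
python3 -m creep '[[0,0,0,0,40,0,60],[0,0,0,0,90,0,60],[0,0,0,0,140,0,60],[0,0,0,0,190,0,60],[0,0,0,0,230,0,60],[0,0,0,0,250,0,60],[0,0,0,0,250,0,60]]'
python3 - <<'E'
from h import *
t=grab_frame("top")[150:255,315:410];f=grab_frame("side")[195:255,255:315]
a=cv2.resize(t,(380,420),interpolation=2);b=cv2.resize(f,(420,420),interpolation=2)
cv2.imwrite("pics/z6.png",np.clip(np.hstack([a,b])[:,:,::-1]*1.1,0,255).astype(np.uint8))
E
```

```text
clock: 8.5
eef_pos: [0.6051, -0.1895, 0.1374]
orientation: [0.998, 0.066, 0.0, 0.0]
wrist_force: [-1.7, 3.5, 2.0]
finger_gap: 0.272
gripper_force: 1.6
clock: 9.5
eef_pos: [0.6055, -0.1884, 0.2197]
orientation: [0.998, 0.065, 0.002, 0.001]
wrist_force: [0.1, -0.2, -0.2]
finger_gap: 0.597
gripper_force: 0.0
clock: 10.38
eef_pos: [0.6369, -0.437, 0.2148]
orientation: [0.998, 0.064, -0.001, -0.001]
wrist_force: [-0.0, 0.2, -0.6]
finger_gap: 0.603
gripper_force: 0.0
```

View pics/z6.png

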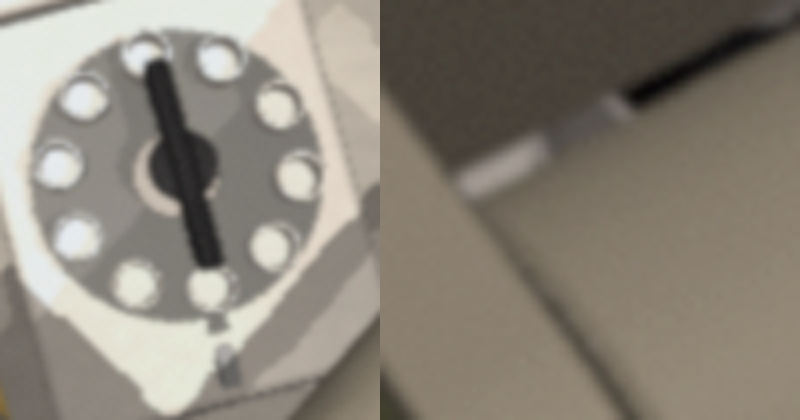

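From above, the tab at crop (217,323) stands just inside the pointer (tip at (225,348)), nearly in line. I'll move the arm out of the side camera's view and measure in both views.

```bash
python3 -m creep '[[0,0,0,-40,0,0,60],[0,0,0,-90,0,0,60],[0,0,0,-140,0,0,60],[0,0,0,-190,0,0,60],[0,0,0,-240,0,0,60],[0,0,0,-290,0,0,60],[0,0,0,-290,0,0,60]]'
python3 - <<'E'
from h import *
T=np.mean([grab_frame("top").astype(float) for _ in range(6)],0);S=np.mean([grab_frame("side").astype(float) for _ in range(6)],0)
np.savez("avg.npz",T=T,S=S)
r,a=blackbar(T,"top",(320,150,400,235));print(r,a)
m=(T.max(2)<48).astype(np.uint8);m[:150]=0;m[235:]=0;m[:,:325]=0;m[:,:][:,400:]=0
v,u=np.nonzero(m);P=np.array([ray("top",(x,y),.148)[:2] for x,y in zip(u,v)]);c=P.mean(0);w,V=np.linalg.eigh(np.cov(P.T));print("bar centre",c,"dir",np.arctan2(V[1,1],V[0,1]),len(u))
for n,(x,y),z in(("tab",(217,323),.078),("tip",(225,348),.078),("tail",(231,380),.078)):
    p=ray("top",(315+x/4,150+y/4),z)[:2];d=p-c;print(n,p,np.arctan2(d[1],d[0]),np.hypot(*d))
t=T[220:250,355:385];f=S[212:242,250:295]
a=cv2.resize(t,(360,360),interpolation=2);b=cv2.resize(f,(440,293),interpolation=2)
im=np.zeros((360,800,3));im[:,:360]=a;im[:293,360:]=b
cv2.imwrite("pics/z7.png",np.clip(im[:,:,::-1]*1.2,0,255).astype(np.uint8))
print(px("side",[*c,.148]))
E
```

```text
clock: 11.35
eef_pos: [0.3479, -0.4729, 0.218]
orientation: [0.998, 0.064, -0.0, 0.0]
wrist_force: [0.8, -0.2, -0.3]
finger_gap: 0.605
gripper_force: 0.0
((360.9310607910156, 190.32757568359375), (51.066226959228516, 11.884502410888672), 68.19859313964844) 281.5
bar centre [ 0.56691078 -0.19332475] dir -2.9063032889916993 369
tab [ 0.49049068 -0.21286273] -2.891289025699982 0.07887816181814039
tip [ 0.47779398 -0.21643745] -2.887830853583732 0.0920652074446002
tail [ 0.46164175 -0.21887007] -2.9035274804277895 0.10832420721472298
[320.47007626 200.78263348]
```

View pics/z7.png

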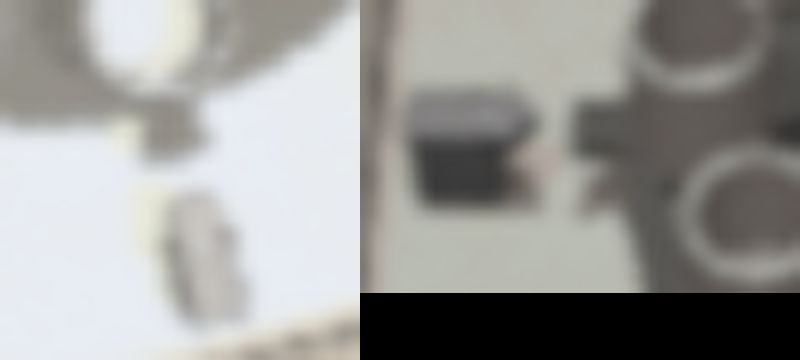

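Top crop: the tab centre is near (172,138) and the pointer spans (197,205) to (214,300). In the side crop the tab (row ~118) is in line with the pointer (row ~117). To refine, I compare the bar direction with the housing edges.

Run:
```python
from h import *
from scipy.ndimage import map_coordinates as mc
D=np.load("avg.npz");T=D["T"].mean(2);S=D["S"].mean(2);x=np.array([.9704,.2415]);y=np.array([-.2415,.9704]);c=np.array([.568,-.194])
def edge(I,n,f,ts,z,w):  # f(t,s)->world xy, search s in ±w for strongest gradient
    out=[];ss=np.linspace(-w,w,61)
    for t in ts:
        uv=np.array([px(n,[*f(t,s),z]) for s in ss]);g=np.gradient(cv2.GaussianBlur(mc(I,[uv[:,1],uv[:,0]],order=1).reshape(-1,1),(1,7),0).ravel())
        k=np.argmax(abs(g));out.append(f(t,ss[k]))
    out=np.array(out)
    for _ in range(4):
        m=np.median(out,0) if 0 else out.mean(0);u,s_,v=np.linalg.svd(out-m);d=v[0];e=(out-m)@np.array([-d[1],d[0]]);k=abs(e)<max(2*np.median(abs(e)),.0007);out=out[k]
    return np.arctan2(d[1],d[0]),len(out),e.std(),m
for n,I in(("top",T),("side",S)):
    print(n,"front",edge(I,n,lambda t,s:c+x*(-.12+s)+y*t,np.linspace(-.085,.085,35),.055,.008))
    for sg in(1,-1): print(n,"sides",sg,edge(I,n,lambda t,s:c+x*t+y*(sg*.092+s),np.linspace(-.115,.09,40),.055,.008))
# bar edges
b=-2.906;bx=np.array([np.cos(b),np.sin(b)]);by=np.array([-bx[1],bx[0]])
ts=np.r_[np.linspace(-.048,-.02,12),np.linspace(.02,.048,12)]
for n,I in(("top",T),("side",S)):
    for sg in(1,-1): print(n,"bar",sg,edge(I,n,lambda t,s:c+bx*t+by*(sg*.0065+s),ts,.148,.006))
```

```text
top front (np.float64(1.8074936435441529), 30, np.float64(0.00031539679939770804), array([ 0.4517936 , -0.21931312]))Traceback (most recent call last):
  File "<stdin>", line 15, in <module>
  File "<stdin>", line 7, in edge
  File "h.py", line 4, in px
    c=camera_info(n);T=np.linalg.inv(c["pose"]);q=T[:3,:3]@np.asarray(p)+T[:3,3];q=c["intrinsics"]@q;return q[:2]/q[2]
ValueError: time passes only in moves, steps and waits
```

```bash
sed -i 's/^import cv2,numpy as np/import cv2,numpy as np,functools\n_ci=camera_info\ncamera_info=functools.lru_cache(None)(lambda n:_ci(n))/' h.py
python3 - <<'E'
from h import *
from scipy.ndimage import map_coordinates as mc
D=np.load("avg.npz");T=D["T"].mean(2);S=D["S"].mean(2);x=np.array([.9704,.2415]);y=np.array([-.2415,.9704]);c=np.array([.568,-.194])
def edge(I,n,f,ts,z,w):
    out=[];ss=np.linspace(-w,w,61)
    for t in ts:
        uv=np.array([px(n,[*f(t,s),z]) for s in ss]);g=np.gradient(cv2.GaussianBlur(mc(I,[uv[:,1],uv[:,0]],order=1).reshape(-1,1),(1,7),0).ravel())
        out.append(f(t,ss[np.argmax(abs(g))]))
    out=np.array(out)
    for _ in range(4):
        m=out.mean(0);d=np.linalg.svd(out-m)[2][0];e=(out-m)@np.array([-d[1],d[0]]);out=out[abs(e)<max(2*np.median(abs(e)),.0007)]
    return round(float(np.arctan2(d[1],d[0])),4),len(out),e.std().round(5),m.round(4)
for n,I in(("top",T),("side",S)):
    print(n,"front",edge(I,n,lambda t,s:c+x*(-.12+s)+y*t,np.linspace(-.085,.085,35),.055,.008))
    for sg in(1,-1): print(n,"sides",sg,edge(I,n,lambda t,s:c+x*t+y*(sg*.092+s),np.linspace(-.115,.09,40),.055,.008))
b=-2.906;bx=np.array([np.cos(b),np.sin(b)]);by=np.array([-bx[1],bx[0]])
ts=np.r_[np.linspace(-.048,-.02,12),np.linspace(.02,.048,12)]
for n,I in(("top",T),("side",S)):
    for sg in(1,-1): print(n,"bar",sg,edge(I,n,lambda t,s:c+bx*t+by*(sg*.0065+s),ts,.148,.006))
E
```

```text
top front (1.8075, 30, np.float64(0.00032), array([ 0.4518, -0.2193]))
top sides 1 (0.2372, 38, np.float64(0.00038), array([ 0.5369, -0.1082]))
top sides -1 (0.2361, 38, np.float64(0.00027), array([ 0.5795, -0.2816]))
side front (1.8062, 29, np.float64(0.00035), array([ 0.4558, -0.2272]))
side sides 1 (0.2421, 25, np.float64(0.00076), array([ 0.5324, -0.1097]))
side sides -1 (0.236, 36, np.float64(0.00036), array([ 0.5798, -0.2851]))
top bar 1 (-2.904, 23, np.float64(0.00031), array([ 0.5672, -0.1998]))
top bar -1 (-2.9052, 20, np.float64(0.00028), array([ 0.5613, -0.1877]))
side bar 1 (-2.8932, 19, np.float64(0.00087), array([ 0.5693, -0.1987]))
side bar -1 (-2.8907, 21, np.float64(0.00014), array([ 0.5612, -0.1905]))
```

The bar and tab are at -2.905 rad, matching the pointer at -2.905 rad, and the two views agree at the seated height. The robot is clear of everything, so I'm handing in.

```bash
python3 -c "
from bench import *
print(job_done())"
```

```text
the job is handed in; nothing more can be done
None
```

The carousel dropped onto its keys and turned the drive with it; its tab now stands at the pointer to about 1 mm (0.013 rad), the rack was not touched, and the job is handed in (the hand-in gave no verdict).

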